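# Fish a dropped knob out from behind a wire guard with a hooked rod

### The job

The red control knob has rolled behind the fixed wire guard of the drive shaft, where fingers must not go. Take the hooked rod from its blue mat, reach in under the guard's front rail, catch the knob from behind with the hook and draw it out along the bench until it lies in the open, a hand's breadth or so in front of the guard. Then lay the rod back flat on the mat so that no part of it overhangs, and set the knob down gently and upright in the grey parts tray, leaving the tape, side cutters and screwdriver where they are.

Things in the scene. Friction and masses are not known exactly. Their poses are not given: they have to be found in the camera images.
- red_knob: red round control knob, 23 mm across, 15 mm high, about 35 g; origin at the centre of its underside, z up; it starts upright on the bench behind the guard
- guard: fixed yellow wire guard, 180 wide (y) x 125 deep (x) x 90 mm high; origin on the bench mid front edge, x points in behind it, y left. Front open up to 58 mm between 10 mm posts at y = +-90 mm; other sides barred, back plate at x = 125 mm
- guard_shaft (a point): middle of the guarded shaft, along the guard's y, at guard x = 98 mm, 62 mm up; its pulleys reach down to 45 mm, free below. The knob starts 30 to 55 mm behind the guard's front edge, within 50 mm of its middle
- hook: hooked rod, 214 mm long, 150 g, on the mat at the start; orange flat-sided grip 90 x 24 x 30 mm (long, wide, high); origin mid grip underside, x towards the hook, z up. 8 mm rod leaves the grip at x = 45 mm, 15 mm up, sinks to underside level by x = 125, bends to +y at x = 165 for 42 mm, then its end turns back: a flat hook, pocket 38 mm wide, open towards the grip
- hook_butt (a point): middle of the grip's free end face, 45 mm behind the hook's origin, 15 mm up
- hook_bend (a point): centre line of the rod at the corner where it bends sideways, at x = 165 mm, y = 0, z = 4 mm of the hook; the rod's thickness reaches 4 mm further all round
- hook_tip (a point): end of the hook, at x = 152 mm, y = 49 mm, z = 4 mm of the hook; the middle of the pocket lies at about y = 22 mm
- tool_mat: fixed blue mat, 240 mm (its x) by 100 mm (its y), 2 mm thick; origin at the centre of its underside
- parts_tray: fixed grey open tray, 88 x 88 mm outside, 22 mm high, walls and floor 3 mm; origin at the centre of its underside
- tape_blk: roll of black tape lying flat, 70 mm across, 20 mm high; leave it alone; origin at the centre of its underside
- side_cutters: side cutters with yellow handles, 155 x 74 x 15 mm; leave them alone; origin at the centre of the underside
- screwdriver_yel: screwdriver with a yellow handle, 163 mm long (its y), 25 mm thick; leave it alone; origin at the centre of its underside
- post: fixed upright red and white post, 33 mm thick, much higher than the arm, standing at the front edge of the bench at about x = 0.37, y = 0.07 m (base frame); all the work lies to its right (y below it), keep the arm off it

How it is judged:
By the outcome, as a careful person would: the job done as asked, in the order asked, and still so for the second after the job is handed in, with the robot touching nothing.
It also fails if it takes over 72 s, if anything falls off the work surface, if the arm or the gripper's body presses on something with over 40 N, if the wrist force passes 120 N, or if a joint passes its speed limit or range.

### The arm

A 7-joint arm with a two-finger parallel gripper is mounted at the origin on a cart in front of the work surface, level with it; the furniture and walls round the work are solid. World frame = base frame: x ahead of the robot, y to its left, z up, the work surface at z = 0. Lengths are in m, angles in rad, forces in N, time in s.
With the tool pointing down it reaches from about 0.35 to 0.9 m from the base axis. Payload 19.9 kg.
Tool frame: the origin (TCP) lies midway between the tips of the shut fingers; the grasp point (between the pads) lies 19 mm behind it (robot.grip_point_offset is the distance from the TCP to the grasp point, in m); z points along the fingers, y is the direction in which the jaws open and shut (so a half turn about z gives the same grasp; the last joint's range is limited). The gripper opens to 94 mm and grips with 3 to 60 N. Pads are 16 mm wide; open, the fingers measure 119 mm over their backs; the gripper's body (75 mm by 177 mm) begins 78 mm behind the grasp point.
Start: joints at [-1.157, 0.417, -0.01, 1.614, 0.005, 1.111, -0.053], TCP at [0.275, 0.561, 0.205] pointing down, gripper open.
Joint ranges: [-2.81, 2.81], [-0.39, 2.02], [-1.27, 1.25], [0.06, 2.57], [-1.19, 4.33], [0.19, 2], [-2.82, 2.82]. Speed limits (rad/s): [1.89, 1.89, 2.39, 2.39, 3.01, 3.01, 3.01].

### API

Orientations are given as [roll, pitch, yaw] about the fixed x, y, z axes, in that order (R = Rz(yaw) Ry(pitch) Rx(roll)).
In Python, from cell import robot, solver, camera, sensors gives the robot as it stands. Calls block until the motion is done:
- robot.movep(position, orientation): joint-space move of the TCP to a pose.
- robot.line_to(position, frame=None, max_speed=0.15, contact_N=None): straight line of the TCP; frame=None keeps the orientation; max_speed is the mean speed in m/s. With contact_N (N) it stops when the force on the tool has changed by that much, and returns True; else False.
- robot.movej(angles): joint-space move.
- robot.grip(opening, newtons=None): finger opening in m; newtons is the grip in N (None keeps the last); returns when the fingers have stopped.
- robot.pause(seconds).
- solver.inverse_kinematics(position, orientation): joint angles nearest the present ones, or None.
- camera(name): name is "side" or "top" or "wrist"; returns a dict with "image" (420x560x3 uint8, red, green, blue), "range_z" (420x560 float32, m along the optical axis (not along the pixel's ray), 0 where there is no reading), "fx", "fy", "cx", "cy" (pixels), "k1" (the pictures are not rectified: a ray, as slopes to the right and down, at radius r is drawn at 1 + k1 r^2 times it, then the intrinsics apply), "world_to_cam" (4x4, takes a point from world to camera coordinates). Camera axes: x right, y down, z forward; pixel columns grow to the right and rows downward; lengths in m; the calibration is good to about 2 mm. A picture is of the moment at which its call begins.
A pose or a line that the arm cannot do raises robot.IKError and nothing moves.
- robot.job_done(): hands the job in, once; it reports no verdict.
Readings, each from a call of its own:
- sensors.get_time_s(): time.
- sensors.get_joints(): joint angles.
- sensors.get_qd(): joint speeds.
- sensors.get_tau(): joint torques, N m.
- sensors.get_tool_pos(): TCP position.
- sensors.get_orientation(): TCP orientation.
- sensors.get_force(): force on the tool from outside, world axes, zero at the start.
- sensors.get_ft_torque(): the same for the moment, N m.
- sensors.get_grip_width(): finger opening in m.
Only numpy, scipy, OpenCV 4.12 (cv2) and the standard library are available. Lean on these libraries where they do the work, as an engineer would, in place of code of your own. Each camera call takes 0.05 s, during which the arm holds its last target.

## Working session

There is one attempt and no reset: what is moved stays moved. The work goes in short steps, each a Python script; the robot and the scene stay as the last script left them, time stands still between calls to the robot, and variables do not carry over. Pictures are saved under pics/ and viewed, and the job is handed in when it is done.

```bash
mkdir -p pics; ls
cat > h.py <<'E'
import numpy as np, cv2
from cell import robot, solver, camera, sensors
def shot(name,fn):
    c=camera(name); cv2.imwrite('pics/'+fn+'.png',cv2.cvtColor(c['image'],cv2.COLOR_RGB2BGR)); np.save('pics/'+fn+'.npy',c,allow_pickle=True); return c
def load(fn): return np.load('pics/'+fn+'.npy',allow_pickle=True).item()
def ray(c,u,v):
    d=np.array([(u-c['cx'])/c['fx'],(v-c['cy'])/c['fy']]); s=d.copy()
    for _ in range(30): s=d/(1+c['k1']*(s@s))
    T=np.array(c['world_to_cam']);R=T[:3,:3]
    return -R.T@T[:3,3], R.T@np.array([s[0],s[1],1])
def onplane(c,u,v,z):
    o,d=ray(c,u,v); return o+d*(z-o[2])/d[2]
def atdepth(c,u,v):
    o,d=ray(c,u,v); return o+d*c['range_z'][int(round(v)),int(round(u))]
def proj(c,p):
    T=np.array(c['world_to_cam']);q=T[:3,:3]@np.array(p)+T[:3,3]; s=q[:2]/q[2]; s=s*(1+c['k1']*(s@s)); return s[0]*c['fx']+c['cx'],s[1]*c['fy']+c['cy']
E
python3 - <<'E'
from h import *
for n in ['side','top','wrist']:
    c=shot(n,n+'0'); o,d=ray(c,280,210); print(n,o,d,c['fx'],c['k1'])
print(sensors.get_time_s(),sensors.get_orientation(),sensors.get_tool_pos(),sensors.get_grip_width(),robot.grip_point_offset)
E
```

```text
pics
side [ 0.43929531 -1.19163835  0.68557901] [ 0.07867161  0.8330012  -0.54775255] 488.62872551270425 -0.14026809062989049
top [ 0.38243752 -0.15420352  1.30543   ] [ 0.10510161 -0.00628519 -0.99457237] 543.1660957721699 -0.10715900120723626
wrist [0.21282869 0.59058996 0.38502765] [ 0.20655831 -0.09436662 -0.97397363] 301.98735609289724 -0.032364921741703974
0.15 [-3.14065421e+00  7.12759705e-05  2.68586301e+00] [0.27497163 0.56094428 0.20498465] 0.09418065820887843 0.0188
```

```bash
sleep 8; ls pics
```

```text
side0.npy
side0.png
top0.npy
top0.png
wrist0.npy
wrist0.png
```

View pics/top0.png

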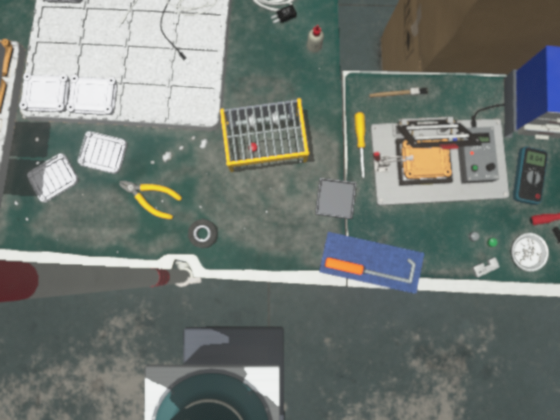

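View pics/side0.png

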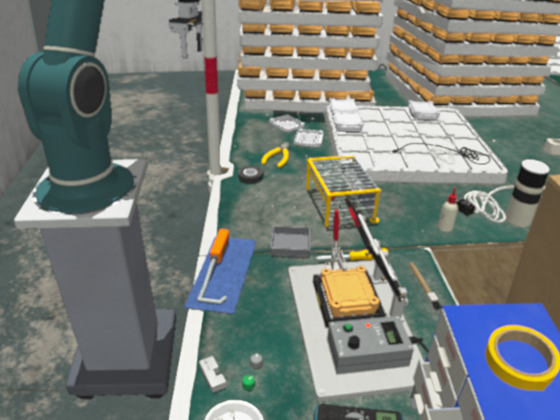

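The top view shows the guard at about (265,133) with the red knob inside at (253,147). The tray is at (336,198), and the hook lies on the blue mat around (372,265), with its grip left at (345,267) and its hook right at (412,270). The arm starts left of the post, so it has to fold to get past. I'll learn the kinematics and measure the scene.

```bash
python3 - <<'E'
from h import *
for a,b,(x0,y0,x1,y1),k in [('top0','t_guard',(210,80,350,220),5),('top0','t_hook',(315,225,430,300),6),('side0','s_guard',(290,140,400,270),5),('side0','s_hook',(180,220,320,320),5)]:
    im=cv2.imread(f'pics/{a}.png')[y0:y1,x0:x1]; im=cv2.resize(im,None,fx=k,fy=k,interpolation=cv2.INTER_CUBIC)
    cv2.imwrite(f'pics/{b}.png',im)
E
python3 - <<'E'
from h import *
from scipy.optimize import least_squares
# IK samples
S=[]
rng=np.random.default_rng(0)
for i in range(60):
    a=rng.uniform(.2,1.5); r=rng.uniform(.35,.75)
    p=[r*np.cos(a),r*np.sin(a),rng.uniform(.05,.5)]; o=[np.pi+rng.uniform(-.5,.5),rng.uniform(-.5,.5),rng.uniform(-3,3)]
    try:q=solver.inverse_kinematics(p,o)
    except Exception as e: q=None
    if q is not None:S.append((p,o,list(q)))
np.save('ik.npy',np.array(S,dtype=object),allow_pickle=True)
print(len(S)); 
for s in S[:4]: print(np.round(np.r_[s[0],s[1],s[2]],3))
E
```

```text
57
[ 0.237  0.392  0.068  2.658  0.313  2.477 -1.703  0.27   0.274  2.443
  1.256  0.445 -1.628]
[ 0.353  0.536  0.295  3.577  0.316 -2.984 -1.259  0.528 -0.014  1.346
  0.461  1.557  0.311]
[ 0.092  0.352  0.378  2.817  0.363  0.249 -1.603  0.111  0.352  1.713
 -0.151  1.794 -2.504]
[ 0.431  0.289  0.063  2.766  0.171  0.883 -1.264  0.558  0.477  1.94
  0.184  0.851 -1.62 ]
```

```bash
cat > fk.py <<'E'
import numpy as np, itertools
from scipy.spatial.transform import Rotation as Ro
def fk(q,P,sg,links=False):
    q=np.asarray(q)
    ax='zyzyzyz'; R=Ro.identity(); p=np.zeros(3); pts=[p]
    T=np.asarray(P[:24]).reshape(8,3); off=Ro.from_rotvec(P[24:27]) 
    for i in range(7):
        p=p+R.apply(T[i]); pts.append(p)
        R=R*Ro.from_euler(ax[i],sg[i]*q[i])
    p=p+R.apply(T[7]); pts.append(p)
    R=R*off
    return (np.array(pts) if links else p),R
E
python3 - <<'E'
from fk import *
from scipy.optimize import least_squares
S=np.load('ik.npy',allow_pickle=True)
best=None
def run(sg,S,nf):
    def res(P):
        out=[]
        for p,o,q in S:
            x,R=fk(q,P,sg); Rt=Ro.from_euler('xyz',o)
            out+=list(x-p)+list((R.as_matrix()-Rt.as_matrix()).ravel()*.2)
        return np.r_[np.array(out),1e-4*P[:24]]
    P0=np.zeros(27); P0[5]=.3;P0[8]=.2;P0[11]=.2;P0[14]=.2;P0[17]=.2;P0[23]=.3
    b=None
    for rz in [0,np.pi/2,np.pi,-np.pi/2]:
        P=P0.copy();P[26]=rz+.01
        r=least_squares(res,P,max_nfev=nf)
        if b is None or r.cost<b.cost:b=r
    return b
for s3,s5,s7 in itertools.product([-1,1],repeat=3):
    sg=[-1,1,s3,1,s5,1,s7]
    r=run(sg,S[:12],8)
    print(sg,r.cost)
    if best is None or r.cost<best[1].cost:best=(sg,r)
sg=best[0]; r=run(sg,S,30); print(sg,r.cost); print(np.round(r.x[:24].reshape(8,3),3),r.x[24:])
np.save('fkP.npy',r.x); np.save('fks.npy',sg)
from cell import sensors
q=sensors.get_joints(); print(fk(q,r.x,sg)[0],sensors.get_tool_pos(), np.round(fk(q,r.x,sg,True)[0],3))
E
```

```text
[-1, 1, -1, 1, -1, 1, -1] 1.669853055379126e-09
[-1, 1, -1, 1, -1, 1, 1] 0.6398957735123721
[-1, 1, -1, 1, 1, 1, -1] 0.3884889101619112
[-1, 1, -1, 1, 1, 1, 1] 0.88282395659226
[-1, 1, 1, 1, -1, 1, -1] 0.15737084523111342
[-1, 1, 1, 1, -1, 1, 1] 0.7380659073763594
[-1, 1, 1, 1, 1, 1, -1] 0.5222021561238019
[-1, 1, 1, 1, 1, 1, 1] 0.8951773377741489
[-1, 1, -1, 1, -1, 1, -1] 1.6698530804983096e-09
[[ 0.    -0.     0.145]
 [ 0.    -0.007  0.145]
 [-0.    -0.007  0.251]
 [ 0.    -0.008  0.251]
 [-0.    -0.008  0.235]
 [ 0.    -0.     0.235]
 [-0.    -0.     0.167]
 [-0.    -0.     0.167]] [8.68764879e-13 1.68685201e-12 1.57079633e+00]
[0.27497163 0.56094428 0.20498465] [0.27497163 0.56094428 0.20498465] [[ 0.     0.     0.   ]
 [ 0.    -0.     0.145]
 [ 0.007 -0.003  0.289]
 [ 0.054  0.087  0.518]
 [ 0.103  0.177  0.748]
 [ 0.192  0.368  0.643]
 [ 0.275  0.561  0.539]
 [ 0.275  0.561  0.372]
 [ 0.275  0.561  0.205]]
```

View pics/t_guard.png

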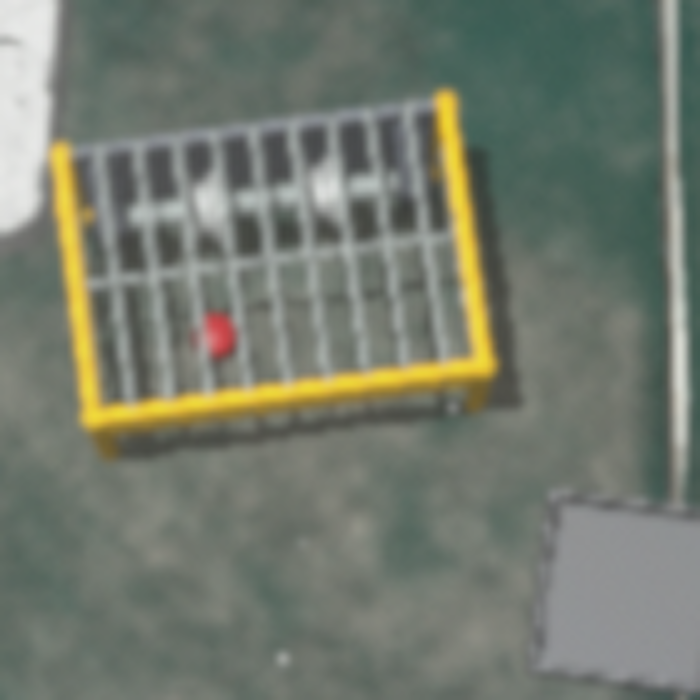

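View pics/t_hook.png

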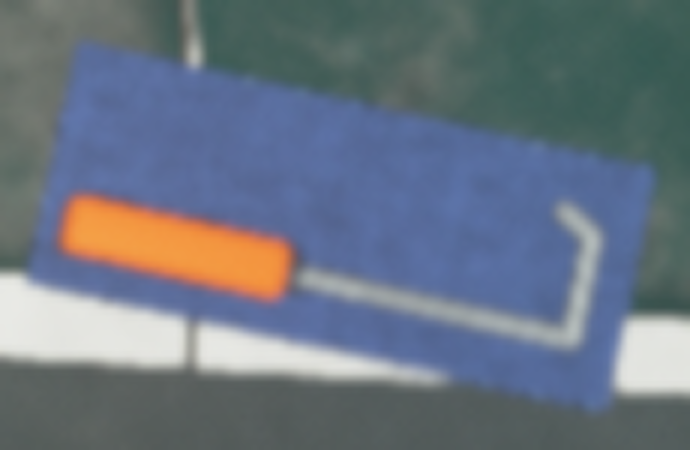

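View pics/s_guard.png

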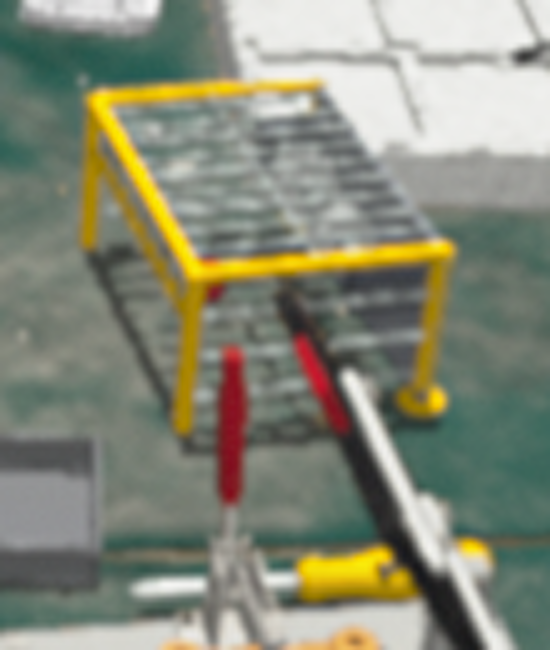

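View pics/s_hook.png

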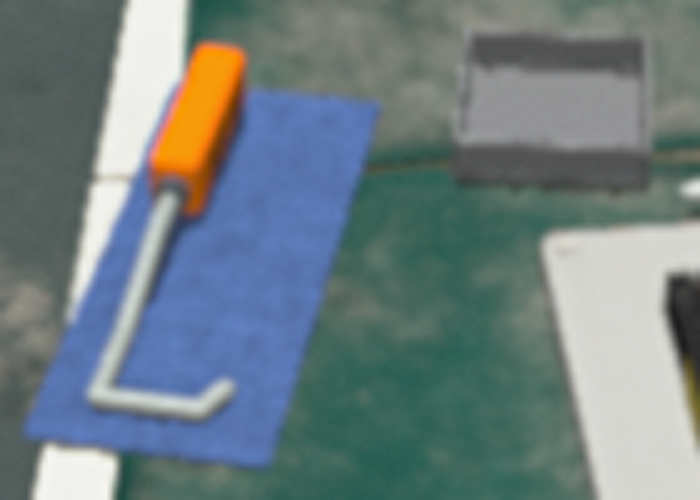

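Run:
```python
from h import *
t=load('top0'); s=load('side0')
pt=lambda n,u,v,z,c=t: print(n,np.round(onplane(c,u,v,z),4))
for n,u,v in [('FL',228.4,163.6),('FR',307.6,153.6),('BL',222,109.6),('BR',299,99)]: pt(n,u,v,.09)
pt('FLb',231,170.4,0); pt('FRb',305.6,161,0)
# side: feet
pt('s foot left',290+88/5,140+248/5,0,s); pt('s foot right',290+183/5,140+430/5,0,s)
def masks(c,n):
    hsv=cv2.cvtColor(c['image'],cv2.COLOR_RGB2HSV); H,S,V=cv2.split(hsv)
    return {'red':((H<6)|(H>174))&(S>150)&(V>100),'orange':(H>=7)&(H<=16)&(S>170)&(V>150),'blue':(H>105)&(H<125)&(S>100)&(V>60)&(V<200)}[n]
def blobs(c,n,box,amin=8):
    m=masks(c,n).astype(np.uint8); mm=np.zeros_like(m); x0,y0,x1,y1=box; mm[y0:y1,x0:x1]=m[y0:y1,x0:x1]
    k,l,st,ce=cv2.connectedComponentsWithStats(mm)
    return [(st[i],ce[i],cv2.minAreaRect(np.argwhere(l==i)[:,::-1].astype(np.float32))) for i in range(1,k) if st[i][4]>=amin]
for st,ce,r in blobs(t,'red',(225,110,300,165),4): print('knob',st,ce,onplane(t,*ce,.015))
for st,ce,r in blobs(t,'orange',(315,225,430,300)):
    print('grip',st,r); b=cv2.boxPoints(r); print(np.round([onplane(t,*x,.032) for x in b],4)); 
for st,ce,r in blobs(t,'blue',(315,225,430,300),200):
    print('mat',st,r); b=cv2.boxPoints(r); print(np.round([onplane(t,*x,.002) for x in b],4)); 
for n,(u,v) in dict(bend=(578,342),corner2=(598,235),tip=(562,207)).items(): pt(n,315+u/6,225+v/6,.008)
for n,(u,v) in dict(A=(560,490),D=(540,670)).items(): pt('tray'+n,210+u/5,80+v/5,.022)
x0,y0,x1,y1=300,160,420,300
im=t['image'][165:235,305:370]; cv2.imwrite('pics/tray.png',cv2.resize(im[:,:,::-1],None,fx=8,fy=8,interpolation=cv2.INTER_CUBIC))
for n,(u,v) in dict(tape=(203,233),scr=(360,115),scr2=(363,175),cut1=(125,185),cut2=(180,187),cut3=(170,216),post=(182,272)).items(): pt(n,u,v,.01)
```

```text
FL [ 0.6173 -0.0449  0.09  ]
FR [ 0.6401 -0.2253  0.09  ]
BL [ 0.7441 -0.0287  0.09  ]
BR [ 0.7693 -0.2067  0.09  ]
FLb [ 0.6178 -0.0433  0.    ]
FRb [ 0.6407 -0.2255  0.    ]
s foot left [ 0.6216 -0.0508  0.    ]
s foot right [ 0.6462 -0.2259  0.    ]
knob [252 144   4   6  14] [254.07142857 146.21428571] [ 0.67445513 -0.09998638  0.015     ]
grip [326 259  37  15 293] ((343.8735656738281, 265.5477294921875), (36.42723846435547, 8.16989517211914), 12.994616508483887)
[[ 0.3865 -0.2674  0.032 ]
 [ 0.405  -0.2719  0.032 ]
 [ 0.3853 -0.3551  0.032 ]
 [ 0.3668 -0.3505  0.032 ]]
mat [ 323  233  101   59 2736] ((371.7940979003906, 262.17645263671875), (97.72716522216797, 40.56599426269531), 12.52880859375)
[[ 0.3725 -0.2567  0.002 ]
 [ 0.4671 -0.279   0.002 ]
 [ 0.4145 -0.5101  0.002 ]
 [ 0.3198 -0.4859  0.002 ]]
bend [ 0.3454 -0.4759  0.008 ]
corner2 [ 0.3878 -0.4851  0.008 ]
tip [ 0.3991 -0.4708  0.008 ]
trayA [ 0.5949 -0.2632  0.022 ]
trayD [ 0.5082 -0.2526  0.022 ]
tape [0.4646 0.0217 0.01  ]
scr [ 0.7543 -0.3604  0.01  ]
scr2 [ 0.6042 -0.3642  0.01  ]
cut1 [0.5811 0.2133 0.01  ]
cut2 [0.5757 0.0788 0.01  ]
cut3 [0.5055 0.1016 0.01  ]
post [0.372  0.0707 0.01  ]
```

View pics/tray.png

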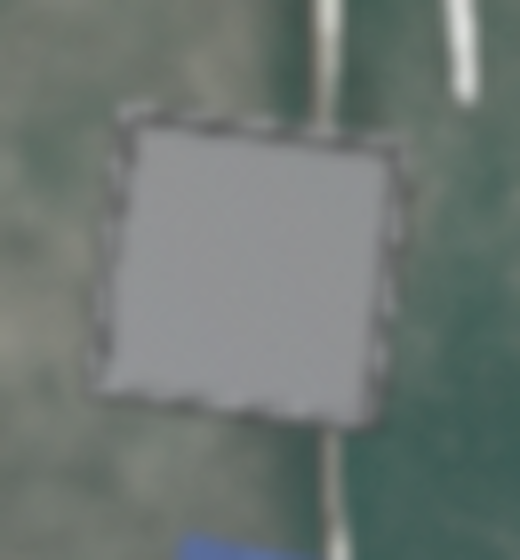

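Measurements: guard front middle is near (0.629, -0.135) at yaw 0.126. The knob is at (0.672, -0.099), about 46 mm in and 30 mm left of the middle. The grip is at (0.386, -0.311) with hook yaw -1.80. I'll fold the arm, swing it past the post and stop above the hook.

Run:
```python
from h import *
t=sensors.get_time_s
fold=[-1.157,-.36,0,2.53,0,.972,-1.571]
robot.movej(fold); print(t(),sensors.get_tool_pos(),sensors.get_force())
fold[0]=.68; robot.movej(fold); print(t(),sensors.get_tool_pos(),sensors.get_force())
yaw=-1.797+np.pi
q=solver.inverse_kinematics([.36,-.29,.2],[np.pi,0,yaw]); print(np.round(q,3))
robot.movep([.36,-.29,.2],[np.pi,0,yaw]); print(t(),sensors.get_joints())
shot('wrist','w1')
```

```text
1.6833 [0.11331621 0.18158427 0.16049717] [ 0.49732684 -0.76280318  0.52337027]
4.2667 [ 0.1449105 -0.1564331  0.1600882] [ 0.36203627  0.18209492 -0.20981974]
[ 0.416  0.129  0.212  2.015 -0.032  1.001  0.418]
6.0667 [ 0.41647966  0.12865835  0.21183558  2.01521151 -0.0321302   1.00094865
  0.41680859]
```

View pics/w1.png

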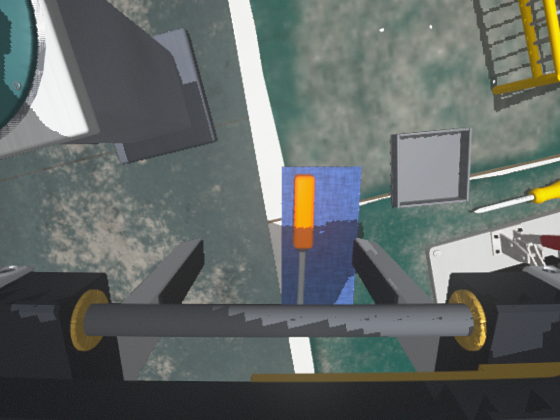

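The wrist view shows the grip at (304,212), the mat over (282–360, 167–303) and the tray at (430,166). I'll refine these from this closer view.

Run:
```python
from h import *
c=load('w1'); hsv=cv2.cvtColor(c['image'],cv2.COLOR_RGB2HSV); H,S,V=cv2.split(hsv)
m=((H>=7)&(H<=16)&(S>170)&(V>80)); m[:160]=0;m[260:]=0;m[:,:270]=0;m[:,340:]=0
P=np.array([onplane(c,u,v,.032)[:2] for v,u in np.argwhere(m)]); r=cv2.minAreaRect((P*1000).astype(np.float32)); print('grip',r, cv2.boxPoints(r).round(1))
m=((H>105)&(H<125)&(S>100)); m[:150]=0;m[300:]=0;m[:,:260]=0;m[:,360+10:]=0
P=np.array([onplane(c,u,v,.002)[:2] for v,u in np.argwhere(m)])*1000
print('mat +y edge end', cv2.boxPoints(cv2.minAreaRect(P.astype(np.float32))).round(1))
for a in [(397,133),(470,129),(391,207),(469,200)]: print('tray',onplane(c,*a,.022).round(4))
t=load('top0')
for a in [(123,108),(405,135),(375,425),(93,397)]: print('tray top',onplane(t,305+a[0]/8,165+a[1]/8,.022).round(4))
```

```text
grip ((385.7345886230469, -311.7181091308594), (87.77659606933594, 22.47844696044922), 77.09848022460938) [[ 365.  -352. ]
 [ 386.9 -357. ]
 [ 406.5 -271.4]
 [ 384.6 -266.4]]
mat +y edge end [[ 332.3 -434.9]
 [ 428.4 -456.6]
 [ 468.7 -278.7]
 [ 372.5 -257. ]]
tray [ 0.5107 -0.2466  0.022 ]
tray [ 0.5951 -0.2606  0.022 ]
tray [ 0.4917 -0.332   0.022 ]
tray [ 0.5871 -0.3449  0.022 ]
tray top [ 0.5937 -0.2593  0.022 ]
tray top [ 0.5854 -0.344   0.022 ]
tray top [ 0.4981 -0.3333  0.022 ]
tray top [ 0.5068 -0.2493  0.022 ]
```

Run:
```python
from h import *
t=sensors.get_time_s
yaw=-1.797+np.pi; G=[.3858,-.3115]
robot.grip(.055)
robot.movep(G+[.09],[np.pi,0,yaw])
print(robot.line_to(G+[.0075],max_speed=.12,contact_N=8), t(), sensors.get_tool_pos())
robot.grip(.0,45); print(sensors.get_grip_width(),t())
robot.line_to(G+[.12],max_speed=.2); robot.pause(.2); print(sensors.get_grip_width(),sensors.get_force(),t(),sensors.get_joints())
shot('side','s2')
```

```text
False 8.25 [ 0.38622169 -0.31181775  0.00837115]
0.023629131460982816 8.8417
0.023942508333866908 [-0.06866887 -0.68326691 -0.50040619] 9.7583 [ 0.4328494   0.30195561  0.21534424  2.01693223 -0.08565094  0.83308374
  0.47026356]
```

View pics/s2.png

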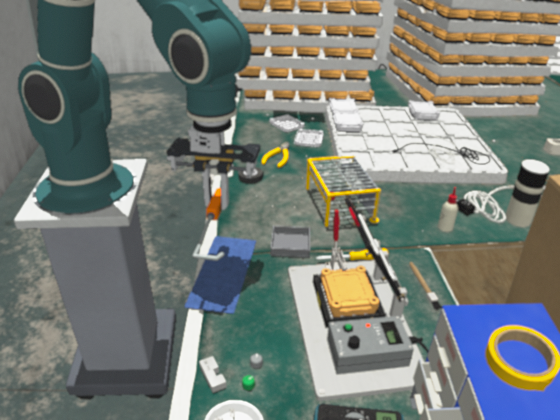

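```bash
cat >> h.py <<'E'
GY=.126; GO=np.array([.630,-.135]); gu=np.array([np.cos(GY),np.sin(GY)]); gv=np.array([-np.sin(GY),np.cos(GY)])
g2w=lambda gx,gy: list(GO+gx*gu+gy*gv)
w2g=lambda p:(round(float((np.array(p[:2])-GO)@gu),4),round(float((np.array(p[:2])-GO)@gv),4))
E
python3 - <<'E'
from h import *
s=load('side0')
print('side knob x',onplane(s,290+212/5,140+290/5,.01),w2g([.6735,-.0995]))
p=g2w(-.205,.008)+[.12]; o=[np.pi,0,GY+np.pi]
q=solver.inverse_kinematics(p,o); print(p,np.round(q,3))
q0=np.array(sensors.get_joints())
from fk import *
P=np.load('fkP.npy');sg=np.load('fks.npy')
for a in np.linspace(0,1,6):
    x,R=fk(q0+a*(np.array(q)-q0),P,sg); h=-R.as_matrix()[:,0]; print(x.round(3),(x+.17*h).round(3))
E
```

```text
side knob x [ 0.67911971 -0.11325501  0.01      ] (0.0476, 0.0298)
[np.float64(0.4256198032859264), np.float64(-0.15282512808135107), 0.12] [ 0.454  0.231 -0.199  2.104  0.062  0.812  1.915]
[ 0.385 -0.311  0.119] [ 0.347 -0.477  0.119]
[ 0.398 -0.279  0.118] [ 0.424 -0.447  0.117]
[ 0.408 -0.247  0.117] [ 0.495 -0.393  0.116]
[ 0.416 -0.215  0.118] [ 0.551 -0.318  0.116]
[ 0.422 -0.184  0.119] [ 0.586 -0.228  0.118]
[ 0.426 -0.153  0.12 ] [ 0.594 -0.131  0.12 ]
```

Run:
```python
from h import *
t=sensors.get_time_s
o=[np.pi,0,GY+np.pi]
robot.movep(g2w(-.205,.008)+[.12],o)
robot.line_to(g2w(-.205,.008)+[.031],max_speed=.15)
print(t(),sensors.get_grip_width(),w2g(sensors.get_tool_pos()),sensors.get_tool_pos())
shot('top','t3'); shot('side','s3')
for a,b,(x0,y0,x1,y1),k in [('t3','t3c',(210,80,350,220),5),('s3','s3c',(200,120,380,270),4)]:
    im=cv2.imread(f'pics/{a}.png')[y0:y1,x0:x1]; cv2.imwrite(f'pics/{b}.png',cv2.resize(im,None,fx=k,fy=k,interpolation=cv2.INTER_CUBIC))
```

```text
11.9 0.023863143013628334 (-0.2047, 0.0078) [ 0.42593642 -0.15299049  0.03151367]
```

View pics/t3c.png

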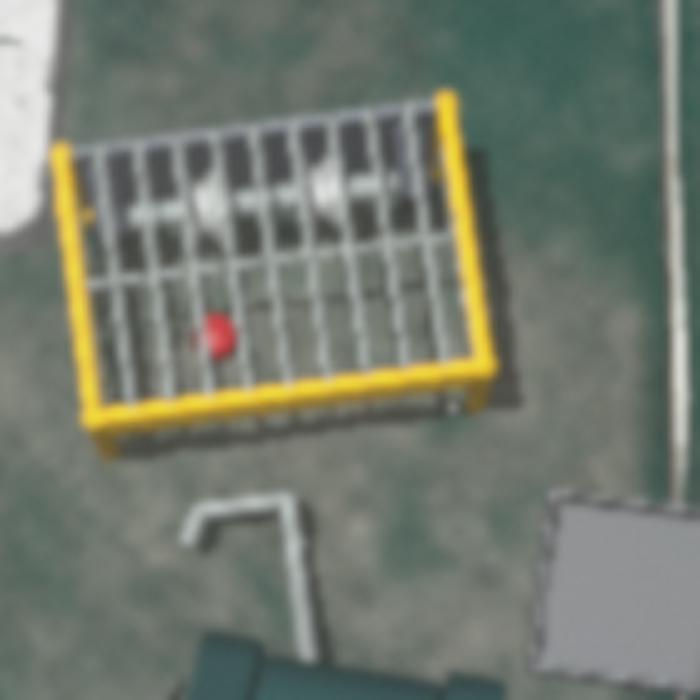

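View pics/s3c.png

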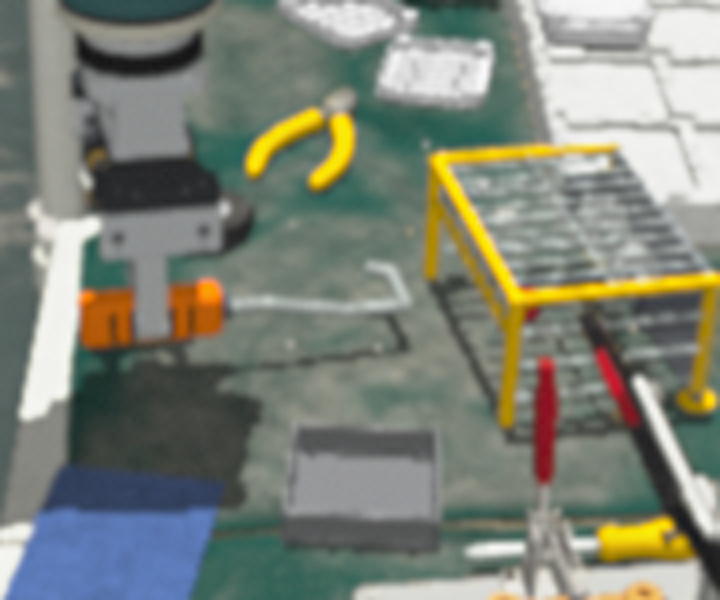

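Run:
```python
from h import *
c=load('t3')
for n,u,v,z in [('bend',290,500,.028),('corner2',200,508,.028),('tip',190,540,.028),('knob',217,335,.015),('postL',105,452,0),('postR',478,405,0)]:
    print(n,w2g(onplane(c,210+u/5,80+v/5,z)))
```

```text
bend (-0.0402, 0.0062)
corner2 (-0.0386, 0.0491)
tip (-0.0532, 0.0557)
knob (0.0468, 0.031)
postL (-0.0006, 0.0925)
postR (-0.0007, -0.0911)
```

Run:
```python
from h import *
t=sensors.get_time_s
L=.009
print(robot.line_to(g2w(-.085,L)+[.031],max_speed=.12,contact_N=8),w2g(sensors.get_tool_pos()),t())
print(robot.line_to(g2w(-.085,L)+[.0068],max_speed=.06,contact_N=6),sensors.get_tool_pos(),sensors.get_force(),t())
shot('top','t4'); shot('side','s4')
for a,b,(x0,y0,x1,y1),k in [('t4','t4c',(210,80,350,220),5),('s4','s4c',(200,120,380,270),4)]:
    im=cv2.imread(f'pics/{a}.png')[y0:y1,x0:x1]; cv2.imwrite(f'pics/{b}.png',cv2.resize(im,None,fx=k,fy=k,interpolation=cv2.INTER_CUBIC))
```

```text
False (-0.0856, 0.0089) 13.15
True [ 0.54373216 -0.13670134  0.00551568] [-0.96960532  0.15242443  7.65559728] 13.5917
```

View pics/t4c.png

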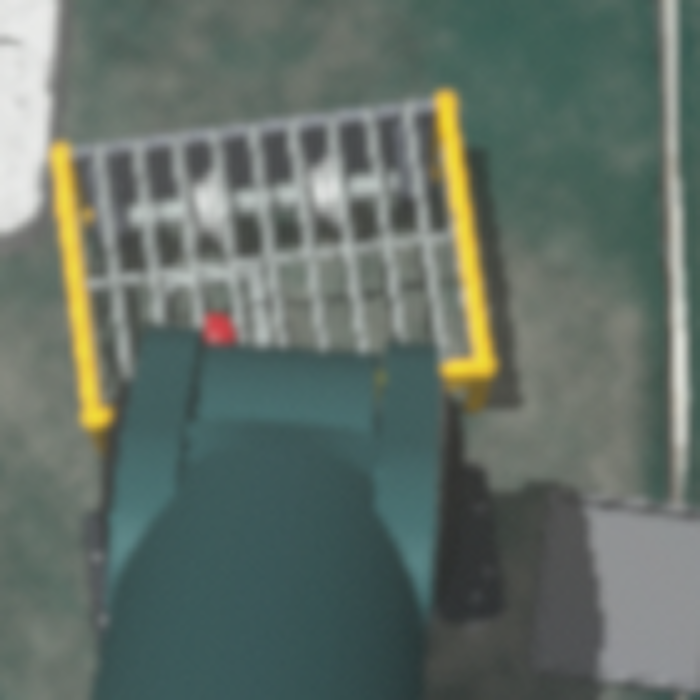

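View pics/s4c.png

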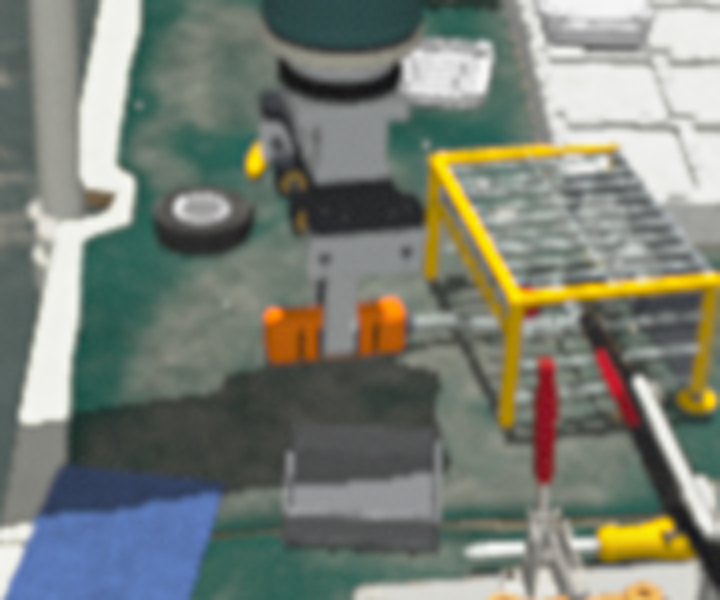

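Run:
```python
from h import *
t=sensors.get_time_s
L=.009
robot.line_to(g2w(-.085,L)+[.0072],max_speed=.05); print(sensors.get_tool_pos(),sensors.get_force())
print(robot.line_to(g2w(-.110,L)+[.0072],max_speed=.05,contact_N=15),sensors.get_force())
print(robot.line_to(g2w(-.255,L)+[.0072],max_speed=.07,contact_N=15),sensors.get_tool_pos(),sensors.get_force(),t())
robot.pause(.2)
shot('top','t5'); shot('side','s5')
for a,b,(x0,y0,x1,y1),k in [('t5','t5c',(190,100,350,250),5),('s5','s5c',(200,120,380,270),4)]:
    im=cv2.imread(f'pics/{a}.png')[y0:y1,x0:x1]; cv2.imwrite(f'pics/{b}.png',cv2.resize(im,None,fx=k,fy=k,interpolation=cv2.INTER_CUBIC)[:600])
```

```text
[ 0.54435266 -0.13671982  0.00677371] [ 0.73405996  0.40487881 -1.26848397]
False [ 0.85765691 -0.29894104 -1.42850943]
False [ 0.37609211 -0.15807313  0.00719093] [-0.16483154  0.25671532  0.0627896 ] 16.8167
```

View pics/t5c.png

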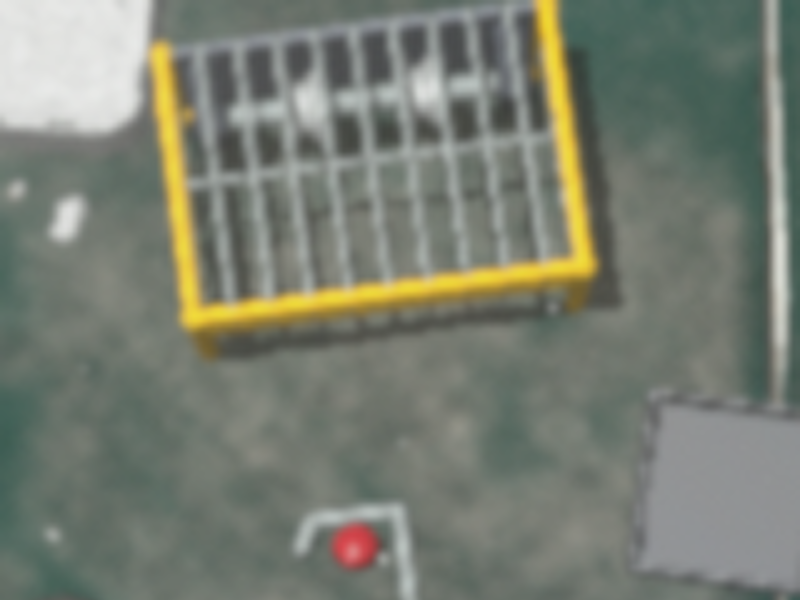

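View pics/s5c.png

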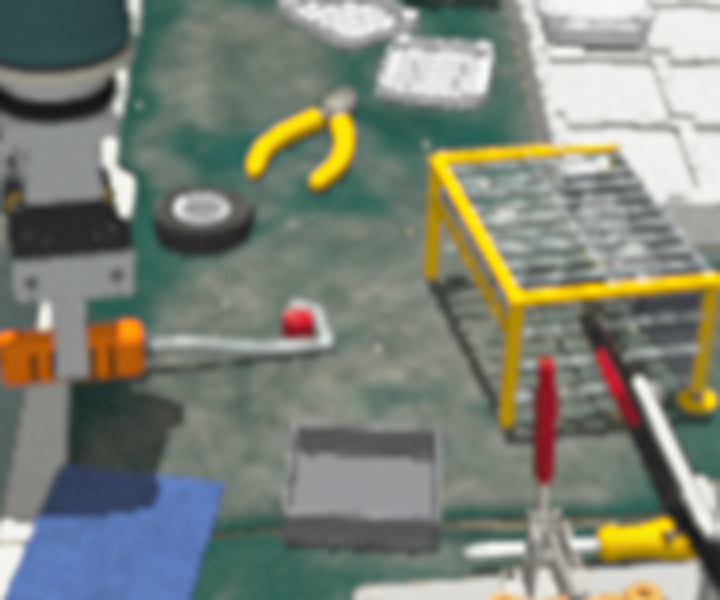

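Run:
```python
from h import *
t=sensors.get_time_s
L=.009
robot.line_to(g2w(-.247,L)+[.0075],max_speed=.05)
robot.line_to(g2w(-.247,L)+[.12],max_speed=.15)
yaw=-1.797+np.pi; M=[.3889,-.3182]; o=[np.pi,0,yaw]
q=solver.inverse_kinematics(M+[.12],o); print(np.round(q,3))
robot.movep(M+[.12],o)
print(t(),sensors.get_force())
robot.line_to(M+[.03],max_speed=.15)
print(robot.line_to(M+[.0078],max_speed=.04,contact_N=6),sensors.get_tool_pos(),sensors.get_force(),t())
shot('top','t6'); shot('wrist','w6')
im=cv2.imread('pics/t6.png')[150:300,190:440]; cv2.imwrite('pics/t6c.png',cv2.resize(im,None,fx=3.2,fy=3.2,interpolation=cv2.INTER_CUBIC))
```

```text
[ 0.498  0.309  0.148  1.999 -0.06   0.838  0.454]
19.725 [ 0.09242731  0.09462453 -1.11326473]
True [ 0.38858802 -0.3179506   0.00746358] [-1.59725049  0.78714654  9.67775878] 21.05
```

View pics/t6c.png

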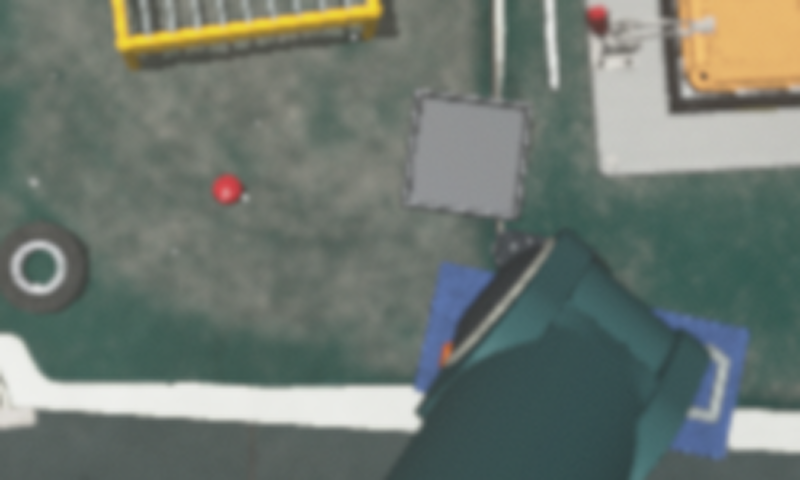

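View pics/w6.png

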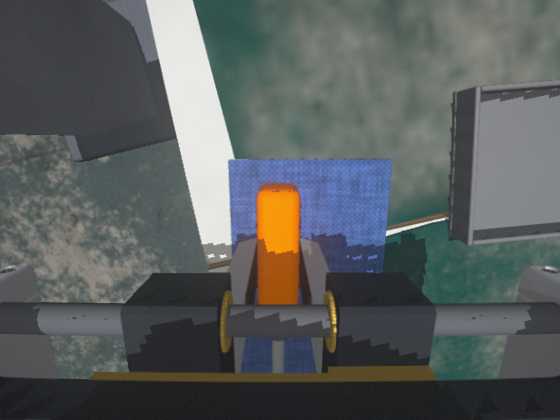

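Run:
```python
from h import *
t=sensors.get_time_s
c=load('t6'); hsv=cv2.cvtColor(c['image'],cv2.COLOR_RGB2HSV); H,S,V=cv2.split(hsv)
m=((H<6)|(H>174))&(S>130)&(V>90); m[:180]=0;m[230:]=0;m[:,:240]=0;m[:,290:]=0
a=np.argwhere(m).mean(0); k=onplane(c,a[1],a[0],.013); print('knob',k,m.sum(),w2g(k))
M=[.3889,-.3182]
robot.grip(.05); robot.pause(.1)
robot.line_to(M+[.12],max_speed=.2)
o=[np.pi,0,1.467]
p=[k[0]-.03,k[1],.16]; print(np.round(solver.inverse_kinematics(p,o),3))
robot.movep(p,o); print(t(),sensors.get_force())
shot('top','t7'); shot('wrist','w7'); shot('side','s7')
im=cv2.imread('pics/t7.png')[150:300,190:440]; cv2.imwrite('pics/t7c.png',cv2.resize(im,None,fx=3.2,fy=3.2,interpolation=cv2.INTER_CUBIC))
```

```text
knob [ 0.52332436 -0.11593552  0.013     ] 46 (-0.1034, 0.0323)
[ 0.144  0.259  0.03   1.951 -0.01   0.931  0.075]
23.4917 [ 0.53766494 -1.64816746 -0.52986634]
```

View pics/t7c.png

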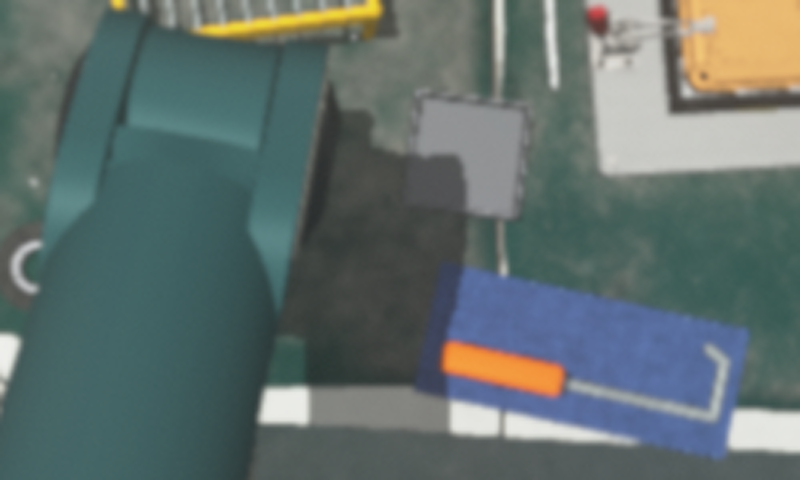

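View pics/w7.png

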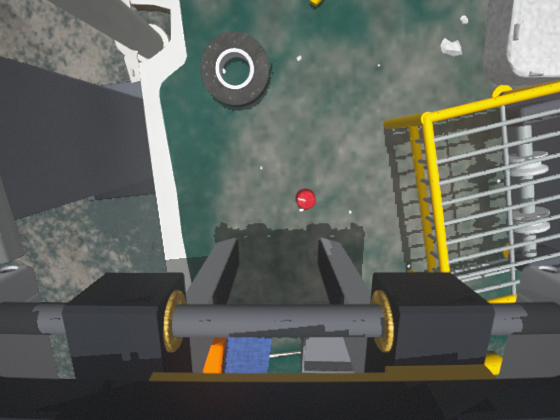

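View pics/s7.png

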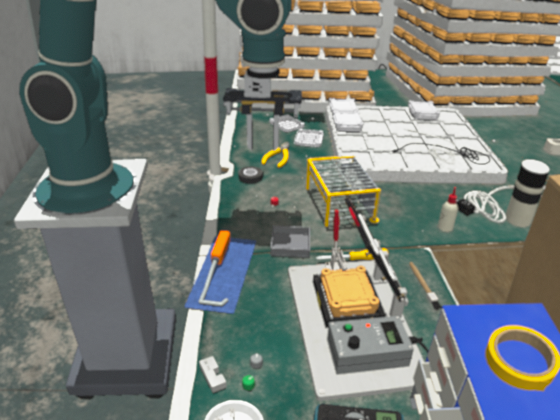

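Run:
```python
from h import *
t=sensors.get_time_s
c=load('w7'); hsv=cv2.cvtColor(c['image'],cv2.COLOR_RGB2HSV); H,S,V=cv2.split(hsv)
m=((H<6)|(H>174))&(S>130)&(V>70); m[:180]=0;m[220:]=0;m[:,:285]=0;m[:,330:]=0
P=np.array([onplane(c,u,v,.013)[:2] for v,u in np.argwhere(m)]); print(P.min(0),P.max(0)); k=(P.min(0)+P.max(0))/2; print('wrist knob',k,m.sum())
k=(k+np.array([.5233,-.1159]))/2 if np.hypot(*(k-[.5233,-.1159]))<.004 else k
k=[float(x) for x in k]; print(k)
o=[np.pi,0,1.467+np.pi/2]
print(np.round(solver.inverse_kinematics(k+[.08],o),3))
robot.grip(.06,15)
robot.movep(k+[.08],o)
print(robot.line_to(k+[.004],max_speed=.08,contact_N=6),sensors.get_tool_pos(),sensors.get_force(),t())
robot.grip(0,15); print(sensors.get_grip_width(),t())
robot.line_to(k+[.06],max_speed=.12); robot.pause(.1); print(sensors.get_grip_width(),sensors.get_tool_pos(),t())
shot('side','s8'); shot('wrist','w8')
im=cv2.imread('pics/s8.png')[120:270,200:380]; cv2.imwrite('pics/s8c.png',cv2.resize(im,None,fx=4,fy=4,interpolation=cv2.INTER_CUBIC))
```

```text
[ 0.5123998 -0.1270582] [ 0.53255574 -0.10516815]
wrist knob [ 0.52247777 -0.11611318] 288
[0.5228888848817448, -0.1160065881725069]
[ 0.346  0.429 -0.226  1.936  0.131  0.791  1.514]
False [ 0.52319617 -0.11609478  0.00441828] [-0.66802455 -0.13474303  0.39746543] 26.4833
0.021085534902168728 27.1833
0.02065460404429185 [ 0.52235993 -0.1159378   0.05915672] 27.9
```

View pics/s8c.png

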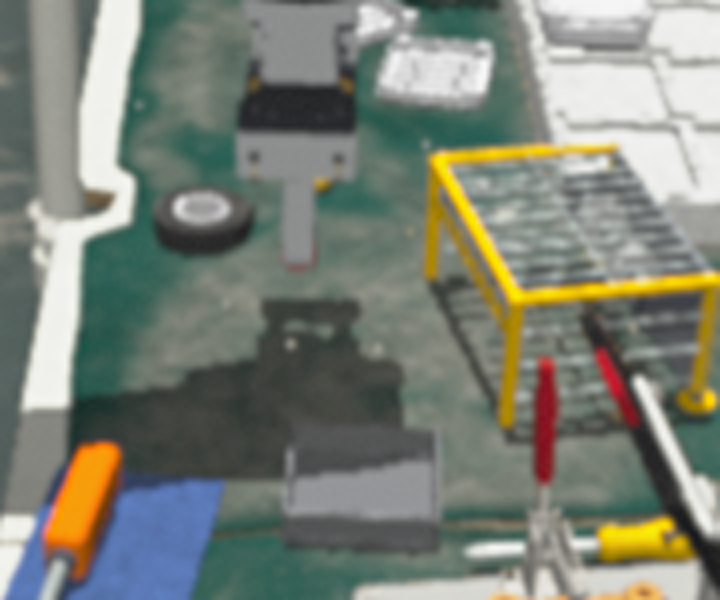

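Run:
```python
from h import *
t=sensors.get_time_s
o=[np.pi,0,1.467+np.pi/2]; T=[.546,-.2965]
x=sensors.get_tool_pos()
robot.line_to(T+[.08],max_speed=.12); print(sensors.get_grip_width(),t())
robot.line_to(T+[.025],max_speed=.1)
print(robot.line_to(T+[.0065],max_speed=.02,contact_N=3),sensors.get_tool_pos(),sensors.get_force(),t())
robot.pause(.1)
robot.grip(.04); robot.pause(.2)
robot.line_to(T+[.12],max_speed=.1)
robot.movep([.40,-.18,.25],o); print(t())
shot('top','t9'); shot('side','s9'); shot('wrist','w9')
a=cv2.imread('pics/t9.png')[165:235,290:380]; b=cv2.imread('pics/s9.png')[210:270,250:330]
cv2.imwrite('pics/c9.png',np.hstack([cv2.resize(a,(400,310),interpolation=cv2.INTER_CUBIC),cv2.resize(b,(400,310),interpolation=cv2.INTER_CUBIC)]))
```

```text
0.021037171381620028 29.675
True [ 0.54588099 -0.29639215  0.00697084] [-1.21236876  0.78326919  7.05372524] 31.225
34.2333
```

View pics/c9.png

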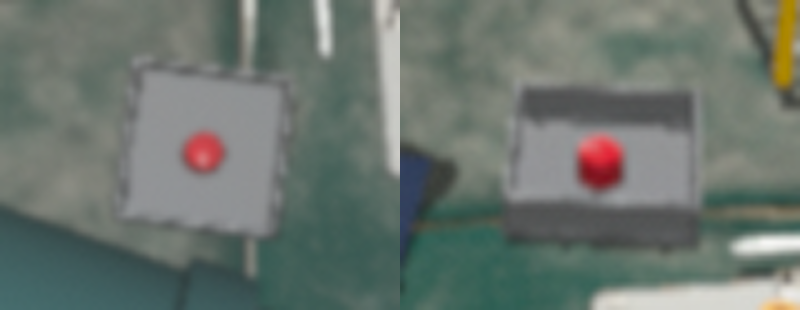

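View pics/t9.png

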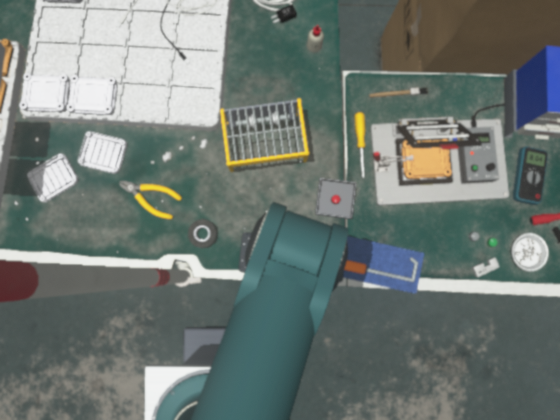

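View pics/s9.png

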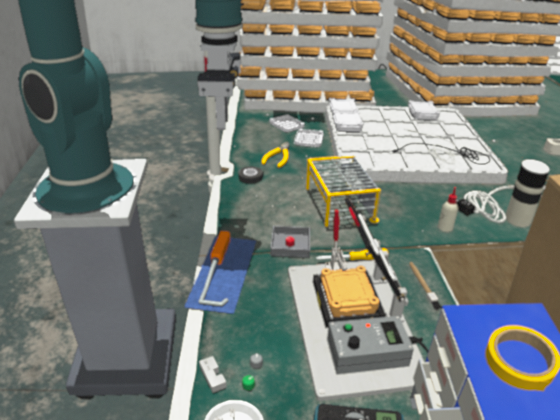

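The knob stands upright in the middle of the tray, at (336,199) in the top view. The rod lies flat inside the mat, and the tape, cutters and screwdriver are at the same pixels as before.

Run:
```python
from h import *
robot.job_done(); print(sensors.get_time_s())
```

```text
the job is handed in; nothing more can be done
the job is handed in; nothing more can be done
```

The job is done and was handed in at about 34 s of the 72 s allowed; no verdict came back.

**What I did:** I folded the arm to pass the post and picked the rod up off the mat. I reached in over the knob under the front rail, lowered the hook behind it and drew it out to about 103 mm in front of the guard. I then laid the rod back near the middle of the mat and set the knob down in the tray.

**Last checks:**
- **Knob:** the top and side views show it upright at the middle of the tray.
- **Rod:** it lies flat on the mat. I judged about 13 mm or more of margin by eye from the top view and did not measure it.
- **Other items:** the tape, side cutters and screwdriver look unmoved by eye. I did not compare their positions numerically.
- **Forces:** the highest reading I saw was about 10 N, when the rod touched down on the mat. The hook also touched the bench lightly behind the guard, at about 8 N.

**One disagreement:** the fingers closed to 20.7 to 21.1 mm on the knob, where its stated width is 23 mm. The grip held without slipping.

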